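# Stow the marker pen and slide the tray cover over it

## Robot

A 6-joint arm with a two-finger parallel gripper is mounted at the origin on a cart in front of the work surface, level with it; the furniture and walls round the work are solid. World frame = base frame: x ahead of the robot, y to its left, z up, the work surface at z = 0. Lengths are in m, angles in degrees, forces in N, time in s.
With the tool pointing down it reaches from about 0.375 to 0.925 m from the base axis. Payload 5.7 kg.
Tool frame: the origin (TCP) lies midway between the tips of the shut fingers; the grasp point (between the pads) lies 19 mm behind it; z points along the fingers, y is the line along which they close (so a half turn about z gives the same grasp; the last joint's range is limited). The gripper opens to 88 mm and grips with 3 to 60 N. Pads are 20 mm wide; open, the fingers measure 115 mm over their backs; the gripper's body (75 mm by 178 mm) begins 61 mm behind the grasp point.
Start: joints at [70.124, 20.558, 86.54, -0, 72.909, -6.595], TCP at [0.138, 0.584, 0.223] pointing down, gripper open.
Joint ranges: [-170.27, 170.27], [-57.76, 135], [12.27, 136.19], [-55.21, 235.2], [11.17, 155.16], [-170.74, 170.74]. Speed limits (degrees/s): [136.94, 136.94, 180, 180, 180, 180].

## Interface

Orientations are given as a 3x3 rotation matrix whose columns are the frame's x, y, z axes.
In Python, from workcell import robot, read_camera, order gives the robot as it stands. The module is installed in compiled form; this text tells all that it offers.
- The arm moves only by the tool send_rows, never from a script. Its argument "moves" is a list of rows, each an object with "twist": the turn, a rotation vector about the tool's x, y, z in degrees, a list of three; "xyz": the shift along the tool's x, y, z in mm, a list of three; "gripper": the closure, from 0 (fully open) to 1 (shut). In form: [{"twist": [wx, wy, wz], "xyz": [x, y, z], "gripper": gripper}, ...]. A call has 1 to 20 rows; each row shifts and turns the commanded pose from where the row before left it, along the tool's axes as they then stand; what a row does not reach is not made up. A row lasts 1/8 s, in which the tool goes at most 62.5 mm and 10.7 degrees, less where a joint would pass 70% of its speed; a pose out of reach is approached as far as the arm can. A call with a gripper value outside its range is refused whole. The fingers move at their own pace and stop on an object; the grip force is fixed at half the most. Time passes only in rows, so rows that do not move let the fingers close. It gives the time, the measured TCP pose, the force, the opening and the grip force at its end, in the units of the state.
- robot.get_obs(): the state, without advancing time (a new reading comes with each control period).
- read_camera(name): name is "scene" or "top" or "wrist"; returns a dict with "image" (400x640x3 uint8, red, green, blue), "K" (3x3 intrinsics, pixels), "eye" and "attitude" of the camera in the world; the wrist camera has in their place "tool_from_camera" (4x4, takes a point from camera to tool coordinates, whose origin is the TCP and whose axes are the flange's). Camera axes: x right, y down, z forward; pixel columns grow to the right and rows downward; lengths in m; the calibration is good to about 2 mm. A picture is of the moment at which its call begins: read the wrist's pose just before it. There is no depth.
- order.job_done(): hands the job in; it is judged then, once.
The state is a dict: "clock": time; "q": joint angles; "dq": joint speeds; "effort": joint torques, N m; "eef_pos": TCP position; "orientation": TCP orientation; "contact_force": force on the tool from outside, world axes, zero at the start; "ft_torque": the same for the moment, N m; "finger_gap": finger opening in m; "grasp_force": force on a finger pad.
Only numpy, scipy, OpenCV 4.12 (cv2) and the standard library are available. Lean on these libraries where they do the work, as an engineer would, in place of code of your own. Each camera call takes 0.05 s, during which the arm holds its last target. There are 200 camera calls.

## Task

Put the marker pen away in the empty, rubber-lined pocket of the sloping tray, then slide the tray's cover along its rails until it fully covers that pocket. Leave the little parts tub where it stands in its own pocket and do not disturb the other things lying around.

Things in the scene. Friction and masses are not known exactly. Their poses are not given: they have to be found in the camera images.
- organiser: Fixed stand carrying a tray that slopes up at 30 degrees towards +x, and a shelf above it. Origin on the work surface; x to the far side, y left, z up. Back posts at x 82, y +-88 mm. Shelf: underside 267 mm up, load on it to 310 mm, y +-103 mm, front edge at x = 6 mm, almost straight above the cover's grip: an upright gripper does not fit; tilt it square to the slope, from the robot's side.
- tray: Sloping plywood tray of the organiser. Origin at the centre of the middle pocket's floor; x up the slope, y left along the row, z square out of the tray. Three open pockets, centres at y = -63, 0, +63 mm; each 58 mm wide in y, 155 mm long in x (centred on x = 0), 36 mm deep; walls 5 mm; rails and cover reach z = 44 mm. Box 194 mm wide in y; rails from -129 to 119.
- pad: Black rubber liner, 153 x 56 x 2 mm, fixed on the floor of the marker's pocket (the middle or the left one; it varies). Axes parallel to the tray's; origin on the pocket's floor and centre line, 50 mm down the slope from the pocket's centre (which is thus at x = +50 mm); liner's top at z = 2 mm.
- cover (a joint): Flat aluminium cover, 161 x 68 mm, sliding along the tray's y on rails over the pockets. Value in m (grows to the left): 0 = right stop, 0.030 = centred over the right pocket, 0.093 = over the middle, 0.156 = over the left pocket, 0.176 = left stop. Starts between 0 and 0.03. Moves with about 2 N, stays where left, passes over things below the rim.
- cover_grip (a point): Pinch point on the cover's black upright fin, which is 12 mm thick (along tray y), 36 mm long up the slope and stands 30 mm out of the cover. The point is in the fin's middle, 18 mm above the cover's face, 12 mm below the fin's top; in the tray at x = 32, z = 59.5 mm, and its tray y is the cover's centre. Axes as the tray's.
- marker: Loose marker pen lying flat on the work surface left of the organiser, 128 mm long, 12 mm wide, 14 mm high (body about 12 mm), 15 g. Origin at the centre of its underside; its y axis runs along the pen.
- parts_tub: Small round white parts tub with a press lid, 52 mm across and 33 mm high, loose, standing at the lower end of the other pocket (middle or left) that has no liner. Origin at the centre of its underside. To be left there.
- tape_measure: Loose tape measure standing on edge beyond the marker, 26 x 74 x 74 mm; origin at the centre of its underside. Bystander.
- tape_roll: Loose roll of insulating tape lying flat behind the organiser at the right, 66 mm across, 19 mm high; origin at the centre of its underside. Bystander.
- clamp: Loose small G clamp lying flat between the organiser and the marker, 87 x 100 x 18 mm; origin at the centre of its underside. Bystander.
There are look-alikes about, which are no part of the job. There is more than one size of the parts_tub; the job needs the largest.

How it is judged (in metres and radians):
At the end, for the whole second after the job is handed in: The marker lies at rest in the rubber-lined pocket, its underside's centre less than 20 mm above the pocket's floor; the cover is at rest, centred over that pocket to within 6 mm; the parts tub still stands on the floor of its own pocket (y of cover_grip in the frame of pad between -0.006 and 0.006 m and y of marker in the frame of pad between -0.029 and 0.029 m and x of marker in the frame of pad between -0.03 and 0.13 m and z of marker in the frame of pad between -0.005 and 0.02 m and linear speed of marker below 0.02 m/s and z of parts_tub in the frame of tray between -0.01 and 0.012 m and x of parts_tub in the frame of tray between -0.08 and 0.08 m and y of parts_tub in the frame of tray between -0.035 and 0.095 m and velocity of joint cover between -0.01 and 0.01 m/s); the robot touches nothing.
It fails at once if the parts tub is shifted more than 40 mm or tipped out of its place (distance of parts_tub from where it was at the start of the episode above 0.04 m or angle between parts_tub's own z axis and vertical above 1 rad).
It fails at once if a bystander (tape measure, tape roll or clamp) is moved more than 30 mm (distance of any of tape_measure, tape_roll, clamp from where it was at the start of the episode above 0.03 m).
It also fails if it takes over 59 s, if anything falls off the work surface, if the arm or the gripper's body presses on something with over 40 N, if the wrist force passes 120 N, or if a joint passes its speed limit or range.

## Working session

There is one attempt and no reset: what is moved stays moved. The work goes in short steps, Python scripts to look and compute and a tool call to move; the robot and the scene stay as the last step left them, time stands still between calls to the robot, and variables do not carry over. Pictures are saved under pics/ and viewed, at most 11 in all, crops included, and the job is handed in when it is done.

Besides the shell and the picture viewer there is one more tool, called after "Request:" by a JSON object that holds its "name" and its "arguments". send_rows: Moves the arm, as the interface text tells. Its arguments: {"type":"object","properties":{"moves":{"type":"array","items":{"type":"object","properties":{"twist":{"type":"array","items":{"type":"number"}},"xyz":{"type":"array","items":{"type":"number"}},"gripper":{"type":"number"}}}}},"required":["moves"]}

```bash
mkdir -p pics; cat > h.py <<'E'
import numpy as np,cv2
from workcell import robot,read_camera,order
def grab(n,tag):
    o=robot.get_obs(); c=read_camera(n); cv2.imwrite(f'pics/{tag}.png',c['image'][:,:,::-1])
    if 'eye' not in c:
        T=np.eye(4);T[:3,:3]=np.array(o['orientation']).reshape(3,3);T[:3,3]=o['eef_pos'];T=T@np.array(c['tool_from_camera'])
        c['eye']=T[:3,3];c['R']=T[:3,:3]
    else: c['R']=np.array(c['attitude']).reshape(3,3)
    np.savez(f'pics/{tag}.npz',K=c['K'],eye=c['eye'],R=c['R'])
    return c
def ray(c,u,v):
    d=np.array(c['R'])@np.linalg.inv(np.array(c['K']))@[u,v,1]; return np.array(c['eye']),d/np.linalg.norm(d)
def onplane(c,u,v,z):
    e,d=ray(c,u,v); return e+d*(z-e[2])/d[2]
def proj(c,p):
    q=np.array(c['K'])@np.array(c['R']).T@(np.array(p)-np.array(c['eye'])); return q[:2]/q[2]
def load(tag): return dict(np.load(f'pics/{tag}.npz'))
E
python3 - <<'E'
from h import *
np.set_printoptions(precision=4,suppress=True)
for n in('scene','top','wrist'):
    c=grab(n,n+'0'); print(n,c['K'],c['eye'],c['R'])
a=cv2.imread('pics/scene0.png');b=cv2.imread('pics/top0.png')
cv2.imwrite('pics/both.png',cv2.resize(np.vstack([a,b]),(480,600)))
print(robot.get_obs())
E
```

```text
scene [[378.9439   0.     326.2385]
 [  0.     378.9439 201.4037]
 [  0.       0.       1.    ]] [-0.1003  0.1177  0.6339] [[-0.3204 -0.6068  0.7274]
 [-0.9473  0.2043 -0.2468]
 [ 0.0011 -0.7681 -0.6403]]
top [[441.0304   0.     320.1373]
 [  0.     441.0304 206.403 ]
 [  0.       0.       1.    ]] [ 0.4235 -0.0617  1.0535] [[-0.0092 -0.9935  0.1133]
 [-0.9999  0.0081 -0.0103]
 [ 0.0093 -0.1133 -0.9935]]
wrist [[287.2086   0.     318.3284]
 [  0.     287.2086 202.4373]
 [  0.       0.       1.    ]] [0.0653 0.6007 0.3844] [[ 0.2302  0.9378  0.26  ]
 [ 0.9731 -0.2213 -0.0635]
 [-0.002   0.2676 -0.9635]]
{'clock': 0.15, 'q': array([70.1219, 20.59  , 86.5826,  0.002 , 72.9086, -6.5949]), 'dq': array([ 0.0232, -0.0888, -0.1587, -0.0647,  0.0045,  0.0076]), 'effort': array([  0.0003, -51.5754, -27.1005,   0.0673,   0.0305,  -0.0001]), 'eef_pos': array([0.1377, 0.5835, 0.222 ]), 'orientation': array([[-0.9732,  0.2298, -0.0005],
       [ 0.2298,  0.9732, -0.0013],
       [ 0.0002, -0.0014, -1.    ]]), 'contact_force': array([0.3019, 0.0819, 1.3138]), 'ft_torque': array([ 0.0175,  0.0178, -0.0138]), 'grasp_force': 0.0, 'finger_gap': 0.08793011140060948}
```

View pics/scene0.png

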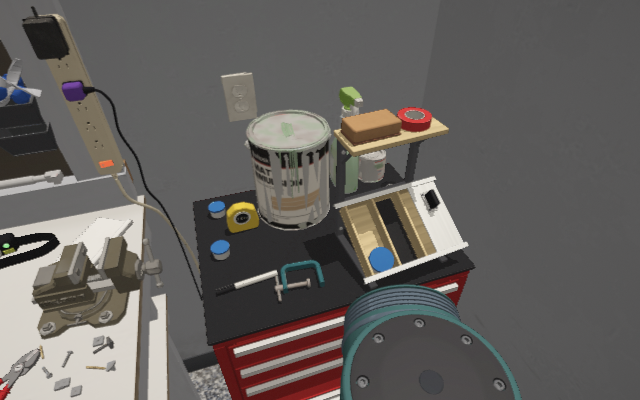

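View pics/top0.png

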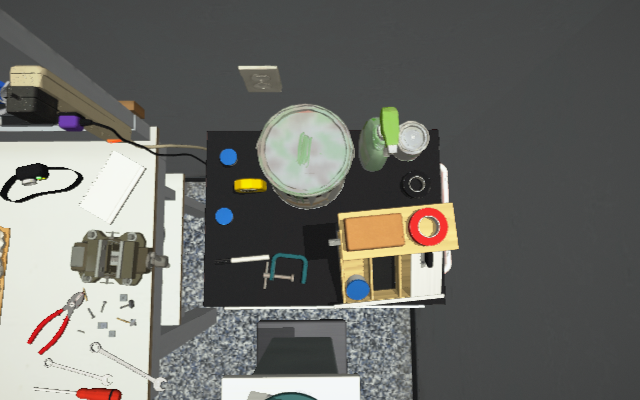

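The top view shows the white pen with a black cap at about (242,260). The clamp is at (288,270) and the tape measure at (250,185). The tub is in the left pocket at (357,289), and two smaller blue-lidded tubs stand at (228,157) and (224,216). The middle pocket at (385,275) is dark, so it is the lined one. The cover is over the right pocket, with its fin at (429,260).

Nothing else on the cart looks like the pen. The clamp's grey spindle at (285,278) and the screwdriver on the bench at (70,391) are the nearest matches, and I reject both.

```bash
python3 - <<'E'
import cv2,numpy as np
t=cv2.imread('pics/top0.png');s=cv2.imread('pics/scene0.png')
A=cv2.resize(t[195:310,325:450],None,fx=4,fy=4,interpolation=cv2.INTER_CUBIC)[:, :400+100]
B=cv2.resize(t[245:295,205:325],(500,208),interpolation=cv2.INTER_CUBIC)
cv2.imwrite('pics/c1.png',A)
C=cv2.resize(s[170:300,325:475],None,fx=4.5,fy=4.5,interpolation=cv2.INTER_CUBIC)
cv2.imwrite('pics/c2.png',C)
E
```

```text
(no output)
```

View pics/c1.png

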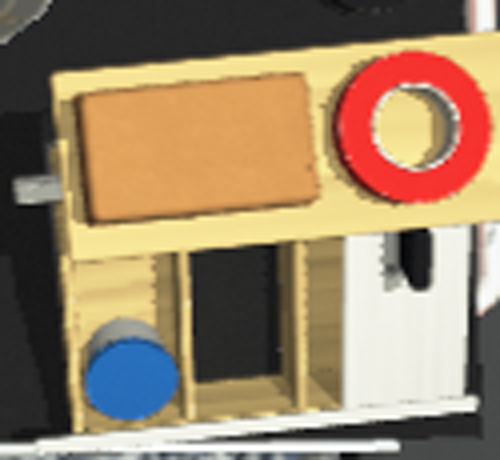

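View pics/c2.png

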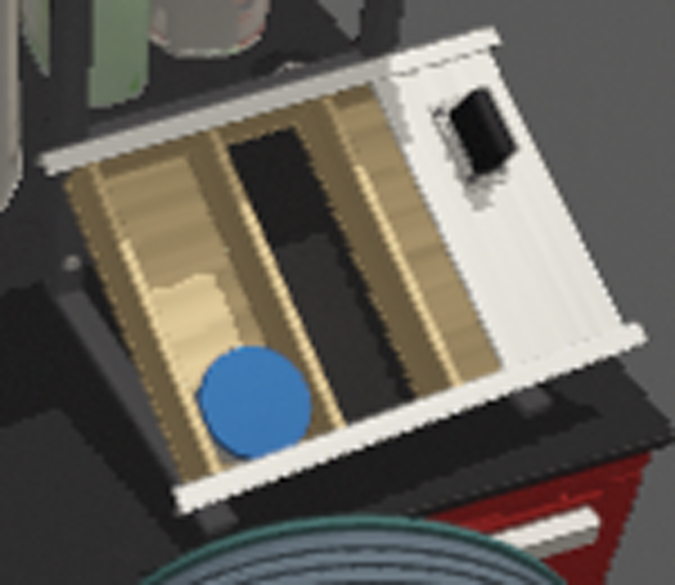

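The crops confirm it: the middle pocket is rubber-lined and empty, the tub stands in the left pocket, and the cover with its black fin is at the right.

```bash
cat > tray.py <<'E'
from h import *
from scipy.optimize import least_squares
a=np.radians(30)
def RT(p):
    c,s=np.cos(p[3]),np.sin(p[3])
    R=np.array([[c,-s,0],[s,c,0],[0,0,1]])@np.array([[np.cos(a),0,-np.sin(a)],[0,1,0],[np.sin(a),0,np.cos(a)]])
    return R,np.array(p[:3])
E
python3 - <<'E'
from tray import *
np.set_printoptions(precision=4,suppress=True)
S,T=load('scene0'),load('top0')
def tri(us,ut):
    (e,d),(f,g)=ray(S,*us),ray(T,*ut)
    x=np.linalg.lstsq(np.c_[d,-g],f-e,rcond=None)[0]; p,q=e+x[0]*d,f+x[1]*g
    return (p+q)/2,np.linalg.norm(p-q)
print('p1',tri((400.6,264.4),(372,299.5)));print('p2',tri((427.2,255.1),(400.5,296.8)))
print('railR',tri((468.3,244.4),(444.5,295.8)))
print('fin',tri((433.5,197.5),(429,259)))
F=[(S,(400.6,264.4),(-77.5,31.5,36)),(T,(372,299.5),(-77.5,31.5,36)),(S,(427.2,255.1),(-77.5,-31.5,36)),(T,(400.5,296.8),(-77.5,-31.5,36)),
(S,(372.1,198.9),(77.5,31.5,36)),(S,(398.3,191.1),(77.5,-31.5,36))]
def r(p):
    R,t=RT(p);return np.concatenate([proj(c,t+R@np.array(x)/1e3)-u for c,u,x in F])
o=least_squares(r,[.38,-.2,.1,0]);print(o.x,o.fun)
R,t=RT(o.x)
print('fin in tray',R.T@(tri((433.5,197.5),(429,259))[0]-t),'rail',R.T@(tri((468.3,244.4),(444.5,295.8))[0]-t))
t0=cv2.imread('pics/top0.png');m=(t0.min(2)>150).astype(np.uint8);m[:, :205]=0;m[:250]=0;m[270:]=0;m[:,275:]=0
v,u=np.nonzero(m);print(len(u),u.min(),u.max())
pts=np.array([onplane(T,x,y,.007)[:2] for x,y in zip(u,v)]);w=cv2.fitLine(pts.astype(np.float32),cv2.DIST_L2,0,.01,.01).ravel()
k=(pts-w[2:])@w[:2];print(w,'ends',w[2:]+k.min()*w[:2],w[2:]+k.max()*w[:2])
for uv in[(217,291.5),(277,272)]:print('scene',onplane(S,*uv,.006))
for uv in[(216,261.5),(270,257.5)]:print('top',onplane(T,*uv,.006))
E
```

```text
p1 (array([ 0.3275, -0.1857,  0.0509]), np.float64(0.0011053531796164794))
p2 (array([ 0.3329, -0.2496,  0.0502]), np.float64(0.0015194220412850553))
railR (array([ 0.3338, -0.3496,  0.0476]), np.float64(0.0009824434440128674))
fin (array([ 0.4166, -0.2981,  0.1257]), np.float64(0.00016879220509282507))
[ 0.4151 -0.2118  0.0533  0.0824] [ 0.7066  1.4112  0.2787 -0.4327  0.2547  1.3882 -0.4214 -0.3618  0.0666
 -1.5868 -0.7272 -1.0083]
fin in tray [ 0.0313 -0.0861  0.0656] rail [-0.0829 -0.1306  0.0413]
163 231 268
[ 0.0855 -0.9963  0.4213  0.0944] ends [0.4175 0.1384] [0.425  0.0511]
scene [0.4149 0.1747 0.006 ]
scene [0.4254 0.049  0.006 ]
top [0.4145 0.1736 0.006 ]
top [0.4227 0.0467 0.006 ]
```

Measured: the tray yaw is 4.7°, and the tray origin is about (0.415, -0.212, 0.053). The fin is at tray y -86 mm, x 31 mm, and the rail's right end is at -130.6 mm against the given -129. The pen's ends are at about (0.4147, 0.174) and (0.424, 0.048), so it is 126 mm long, which agrees with 128. Next I move above the pen.

Request:
{"name": "send_rows", "arguments": {"moves": [{"twist":[0,0,0],"xyz":[-32,-33,0],"gripper":0},{"twist":[0,0,0],"xyz":[-32,-33,0],"gripper":0},{"twist":[0,0,0],"xyz":[-32,-33,0],"gripper":0},{"twist":[0,0,0],"xyz":[-32,-33,0],"gripper":0},{"twist":[0,0,0],"xyz":[-32,-33,0],"gripper":0},{"twist":[0,0,0],"xyz":[-32,-33,0],"gripper":0},{"twist":[0,0,0],"xyz":[-32,-33,0],"gripper":0},{"twist":[0,0,0],"xyz":[-32,-33,0],"gripper":0},{"twist":[0,0,0],"xyz":[-32,-33,0],"gripper":0},{"twist":[0,0,0],"xyz":[-32,-33,0],"gripper":0},{"twist":[0,0,0],"xyz":[-32,-33,0],"gripper":0},{"twist":[0,0,0],"xyz":[-32,-33,0],"gripper":0},{"twist":[0,0,9],"xyz":[0,0,0],"gripper":0},{"twist":[0,0,9],"xyz":[0,0,0],"gripper":0},{"twist":[0,0,9],"xyz":[0,0,0],"gripper":0},{"twist":[0,0,9],"xyz":[0,0,0],"gripper":0},{"twist":[0,0,9],"xyz":[0,0,0],"gripper":0},{"twist":[0,0,9],"xyz":[0,0,0],"gripper":0},{"twist":[0,0,9],"xyz":[0,0,0],"gripper":0},{"twist":[0,0,9],"xyz":[0,0,0],"gripper":0}]}}

```text
clock: 2.65
eef_pos: [0.4203, 0.1103, 0.2225]
orientation: [[-0.077, 0.997, -0.0], [0.997, 0.077, -0.0], [-0.0, -0.001, -1.0]]
contact_force: [0.2, 0.2, -0.6]
finger_gap: 0.088
grasp_force: 0.0
```

```bash
python3 - <<'E'
from h import *
np.set_printoptions(precision=4,suppress=True)
c=grab('wrist','w1');o=robot.get_obs();print(o['eef_pos'],o['orientation'],o['q'])
for p in[(.4195,.111,.006),(.4147,.174,.006),(.424,.048,.006)]:print(proj(c,p))
E
```

```text
[0.4204 0.1103 0.2225] [[-0.0711  0.9975 -0.0004]
 [ 0.9975  0.0711 -0.0001]
 [-0.0001 -0.0004 -1.    ]] [  5.5837   6.7264 105.765   -0.0031  67.5309   1.5096]
[318.777  178.8938]
[318.8307 130.2656]
[318.514  223.3992]
```

View pics/w1.png

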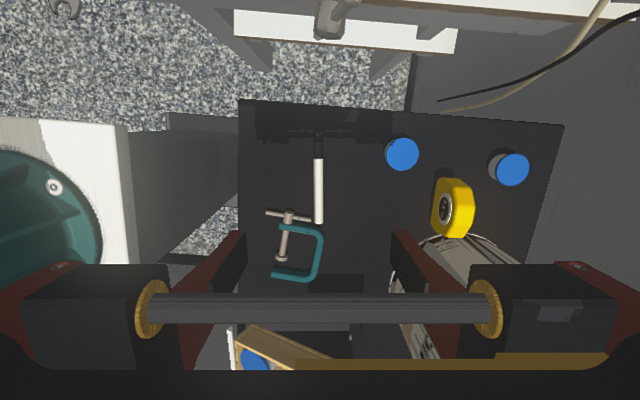

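The wrist view shows the pen from (318,223) to (319,132), which matches the prediction. The clamp is clear of the fingers' landing spot. I descend and grip.

Request:
{"name": "send_rows", "arguments": {"moves": [{"twist":[0,0,0],"xyz":[0,0,40],"gripper":0.3},{"twist":[0,0,0],"xyz":[0,0,45],"gripper":0.3},{"twist":[0,0,0],"xyz":[0,0,45],"gripper":0.3},{"twist":[0,0,0],"xyz":[0,0,40],"gripper":0.3},{"twist":[0,0,0],"xyz":[0,0,25],"gripper":0.3},{"twist":[0,0,0],"xyz":[0,0,15],"gripper":0.3},{"twist":[0,0,0],"xyz":[0,0,8],"gripper":0.3},{"twist":[0,0,0],"xyz":[0,0,0],"gripper":0.3},{"twist":[0,0,0],"xyz":[0,0,0],"gripper":1},{"twist":[0,0,0],"xyz":[0,0,0],"gripper":1},{"twist":[0,0,0],"xyz":[0,0,0],"gripper":1},{"twist":[0,0,0],"xyz":[0,0,0],"gripper":1},{"twist":[0,0,0],"xyz":[0,0,0],"gripper":1},{"twist":[0,0,0],"xyz":[0,0,0],"gripper":1}]}}

```text
clock: 4.45
eef_pos: [0.4206, 0.1103, 0.0047]
orientation: [[-0.082, 0.997, -0.0], [0.997, 0.082, -0.0], [-0.0, -0.0, -1.0]]
contact_force: [-0.4, -0.4, 2.3]
finger_gap: 0.0125
grasp_force: 30.0
```

Gripped: the gap is 12.5 mm. Now I lift, turn -90° about tool z and tilt square to the slope.

Request:
{"name": "send_rows", "arguments": {"moves": [{"twist":[0,0,0],"xyz":[0,0,-30],"gripper":1},{"twist":[0,0,0],"xyz":[0,0,-50],"gripper":1},{"twist":[0,0,0],"xyz":[0,0,-60],"gripper":1},{"twist":[0,0,0],"xyz":[0,0,-60],"gripper":1},{"twist":[0,0,-9],"xyz":[0,0,0],"gripper":1},{"twist":[0,0,-9],"xyz":[0,0,0],"gripper":1},{"twist":[0,0,-9],"xyz":[0,0,0],"gripper":1},{"twist":[0,0,-9],"xyz":[0,0,0],"gripper":1},{"twist":[0,0,-9],"xyz":[0,0,0],"gripper":1},{"twist":[0,0,-9],"xyz":[0,0,0],"gripper":1},{"twist":[0,0,-9],"xyz":[0,0,0],"gripper":1},{"twist":[0,0,-9],"xyz":[0,0,0],"gripper":1},{"twist":[0,0,-9],"xyz":[0,0,0],"gripper":1},{"twist":[0,0,-9],"xyz":[0,0,0],"gripper":1},{"twist":[0,-10,0],"xyz":[0,0,0],"gripper":1},{"twist":[0,-10,0],"xyz":[0,0,0],"gripper":1},{"twist":[0,-10,0],"xyz":[0,0,0],"gripper":1},{"twist":[0,0,0],"xyz":[0,0,0],"gripper":1}]}}

```text
clock: 6.7
eef_pos: [0.4136, 0.1097, 0.2008]
orientation: [[-0.868, -0.083, 0.49], [-0.072, 0.997, 0.04], [-0.492, -0.0, -0.871]]
contact_force: [-0.4, 0.0, -1.4]
finger_gap: 0.0125
grasp_force: 30.0
```

```bash
cat > go.py <<'E'
from tray import *
from scipy.spatial.transform import Rotation as Ro
np.set_printoptions(precision=4,suppress=True)
P=[.4151,-.2118,.0533,.0824]
def go(*tgt):
    o=robot.get_obs();R,t=RT(P);M=np.array(o['orientation']).reshape(3,3)
    G=np.c_[-R[:,0],R[:,1],-R[:,2]]
    print('tray pos mm',R.T@(o['eef_pos']-t)*1e3,'twist',Ro.from_matrix(M.T@G).as_rotvec(degrees=True),'q',o['q'],'gap',o['finger_gap'])
    for g in tgt: print(g,'shift mm',M.T@(t+R@np.array(g)/1e3-o['eef_pos'])*1e3)
E
python3 -c "
from go import *
go((-6,0,110),(-6,0,10))"
```

```text
tray pos mm [ 95.3373 320.5499 115.2342] twist [-0.0068 -0.5412  0.0349] q [  6.2958  -4.9719 130.3447  -1.8359  25.1892 -87.0023] gap 0.012547210341544497
(-6, 0, 110) shift mm [ 101.4785 -320.4875    6.23  ]
(-6, 0, 10) shift mm [ 100.534  -320.4759  106.2255]
```

Request:
{"name": "send_rows", "arguments": {"moves": [{"twist":[0,0,0],"xyz":[12,-40,0],"gripper":1},{"twist":[0,0,0],"xyz":[12,-40,0],"gripper":1},{"twist":[0,0,0],"xyz":[12,-40,0],"gripper":1},{"twist":[0,0,0],"xyz":[12,-40,0],"gripper":1},{"twist":[0,0,0],"xyz":[12,-40,0],"gripper":1},{"twist":[0,0,0],"xyz":[13,-40,2],"gripper":1},{"twist":[0,0,0],"xyz":[13,-40,2],"gripper":1},{"twist":[0,0,0],"xyz":[14,-40,2],"gripper":1},{"twist":[0,0,0],"xyz":[0,0,0],"gripper":1},{"twist":[0,0,0],"xyz":[0,0,0],"gripper":1}]}}

```text
clock: 7.95
eef_pos: [0.3869, -0.1701, 0.1782]
orientation: [[-0.894, -0.058, 0.444], [-0.054, 0.998, 0.02], [-0.444, -0.006, -0.896]]
contact_force: [0.9, 0.0, -0.9]
finger_gap: 0.0122
grasp_force: 30.0
```

```bash
python3 -c "
from go import *
go((-6,0,110),(-6,0,10))
R,t=RT(P);c=grab('wrist','w2')
for p in[(-77.5,31.5,36),(-77.5,-31.5,36),(77.5,31.5,36),(77.5,-31.5,36),(-77.5,92,36)]:print(p,proj(c,t+R@np.array(p)/1e3))"
```

```text
tray pos mm [ 41.0818  43.8688 120.5549] twist [-0.9744 -3.6416 -1.0837] q [ -53.4299    0.2756  128.2114   33.9571   41.2532 -170.6978] gap 0.012213264713804491
(-6, 0, 110) shift mm [ 45.4569 -44.5333  14.2488]
(-6, 0, 10) shift mm [ 39.1222 -42.7739 114.0324]
(-77.5, 31.5, 36) [302.1383  73.6663]
(-77.5, -31.5, 36) [225.8365  75.5128]
(77.5, 31.5, 36) [307.1731 251.976 ]
(77.5, -31.5, 36) [239.9039 252.7032]
(-77.5, 92, 36) [376.2444  71.8729]
```

View pics/w2.png

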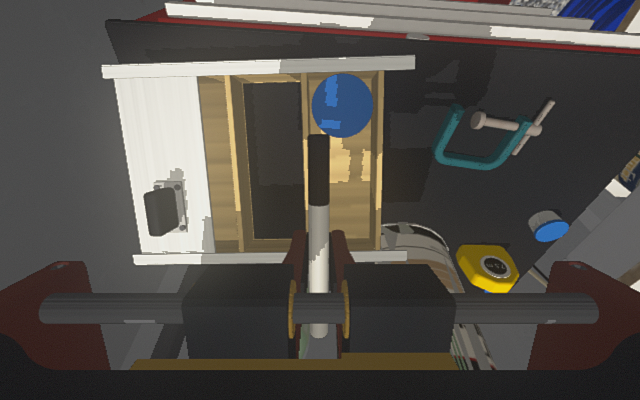

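The pen is held well and its long axis lies along the pocket. Joint 6 is at its limit, though, so I need the half-turned grasp. I back off to the left, turn +180°, and come back.

Request:
{"name": "send_rows", "arguments": {"moves": [{"twist":[0,0,0],"xyz":[0,40,0],"gripper":1},{"twist":[0,0,0],"xyz":[0,40,0],"gripper":1},{"twist":[0,0,0],"xyz":[0,40,0],"gripper":1},{"twist":[0,0,0],"xyz":[0,40,0],"gripper":1},{"twist":[0,0,0],"xyz":[0,40,0],"gripper":1},{"twist":[0,0,10],"xyz":[0,0,0],"gripper":1},{"twist":[0,0,10],"xyz":[0,0,0],"gripper":1},{"twist":[0,0,10],"xyz":[0,0,0],"gripper":1},{"twist":[0,0,10],"xyz":[0,0,0],"gripper":1},{"twist":[0,0,10],"xyz":[0,0,0],"gripper":1},{"twist":[0,0,10],"xyz":[0,0,0],"gripper":1},{"twist":[0,0,10],"xyz":[0,0,0],"gripper":1},{"twist":[0,0,10],"xyz":[0,0,0],"gripper":1},{"twist":[0,0,10],"xyz":[0,0,0],"gripper":1},{"twist":[0,0,10],"xyz":[0,0,0],"gripper":1},{"twist":[0,0,10],"xyz":[0,0,0],"gripper":1},{"twist":[0,0,10],"xyz":[0,0,0],"gripper":1},{"twist":[0,0,10],"xyz":[0,0,0],"gripper":1},{"twist":[0,0,10],"xyz":[0,0,0],"gripper":1},{"twist":[0,0,10],"xyz":[0,0,0],"gripper":1}]}}

```text
clock: 10.5
eef_pos: [0.3736, 0.0282, 0.1757]
orientation: [[0.75, 0.494, 0.441], [0.542, -0.84, 0.019], [0.38, 0.224, -0.897]]
contact_force: [0.0, -0.4, -0.9]
finger_gap: 0.0121
grasp_force: 30.0
```

Request:
{"name": "send_rows", "arguments": {"moves": [{"twist":[0,0,10],"xyz":[0,0,0],"gripper":1},{"twist":[0,0,10],"xyz":[0,0,0],"gripper":1},{"twist":[0,0,10],"xyz":[0,0,0],"gripper":1},{"twist":[0,0,0],"xyz":[0,0,0],"gripper":1}]}}

```text
clock: 11.0
eef_pos: [0.3739, 0.0279, 0.1757]
orientation: [[0.895, 0.059, 0.441], [0.056, -0.998, 0.019], [0.442, 0.008, -0.897]]
contact_force: [0.7, 0.6, 0.0]
finger_gap: 0.0121
grasp_force: 30.0
```

```bash
sed -i 's/G=np.c_.*/G=np.c_[R[:,0],-R[:,1],-R[:,2]]/' go.py; python3 -c "
from go import *
go((-6,0,110),(-6,0,10))
print(read_camera('wrist')['tool_from_camera'])"
```

```text
tray pos mm [ 42.706  242.2831 116.727 ] twist [ 1.0307  3.7957 -0.9659] q [-13.7399  -7.4073 135.2535  15.3748  27.6998  60.6786] gap 0.01212547433618617
(-6, 0, 110) shift mm [-43.9228 242.8763  14.1619]
(-6, 0, 10) shift mm [-37.3187 241.0231 113.9264]
[[-0.0003 -0.9633 -0.2685  0.0725]
 [ 1.     -0.0004  0.0004 -0.0003]
 [-0.0005 -0.2685  0.9633 -0.1629]
 [ 0.      0.      0.      1.    ]]
```

Request:
{"name": "send_rows", "arguments": {"moves": [{"twist":[0,0,0],"xyz":[0,40,0],"gripper":1},{"twist":[0,0,0],"xyz":[0,40,0],"gripper":1},{"twist":[0,0,0],"xyz":[0,40,0],"gripper":1},{"twist":[0,0,0],"xyz":[0,40,0],"gripper":1},{"twist":[0,0,0],"xyz":[-10,40,0],"gripper":1},{"twist":[1,4,-1],"xyz":[-10,40,0],"gripper":1},{"twist":[0,0,0],"xyz":[-10,0,0],"gripper":1},{"twist":[0,0,0],"xyz":[-10,0,0],"gripper":1},{"twist":[0,0,0],"xyz":[0,0,0],"gripper":1}]}}

```text
clock: 12.18
eef_pos: [0.3532, -0.2079, 0.1589]
orientation: [[0.866, 0.079, 0.494], [0.068, -0.997, 0.039], [0.495, -0.0, -0.869]]
contact_force: [0.1, -0.0, 0.4]
finger_gap: 0.012
grasp_force: 30.0
```

```bash
python3 -c "
from go import *
go((-6,0,110),(-6,0,10))"
```

```text
tray pos mm [ -0.4035   9.0148 122.1204] twist [ 0.0773  0.3138 -0.1741] q [-67.8961   3.8919 131.1336  42.8846  43.9412 -13.7435] gap 0.011954477191214305
(-6, 0, 110) shift mm [-5.5026  9.0152 12.163 ]
(-6, 0, 10) shift mm [ -4.9552   8.8795 112.1614]
```

Request:
{"name": "send_rows", "arguments": {"moves": [{"twist":[0,0,0],"xyz":[-5,9,12],"gripper":1},{"twist":[0,0,0],"xyz":[0,0,15],"gripper":1},{"twist":[0,0,0],"xyz":[0,0,15],"gripper":1},{"twist":[0,0,0],"xyz":[0,0,15],"gripper":1},{"twist":[0,0,0],"xyz":[0,0,0],"gripper":1}]}}

```text
clock: 12.8
eef_pos: [0.3786, -0.2145, 0.1068]
orientation: [[0.866, 0.08, 0.494], [0.069, -0.997, 0.041], [0.495, -0.001, -0.869]]
contact_force: [0.6, -0.4, -0.2]
finger_gap: 0.0122
grasp_force: 30.0
```

```bash
python3 -c "
from go import *
go((-6,0,10))
R,t=RT(P)
c=grab('wrist','w3')
for p in[(-77.5,31.5,36),(-77.5,-31.5,36)]:print(p,proj(c,t+R@np.array(p)/1e3))
s=grab('scene','s3');i=s['image'][170:300,325:475,::-1];cv2.imwrite('pics/m3.png',np.vstack([cv2.resize(c['image'][:,:,::-1],(560,350)),cv2.resize(i,(560,240))[:,:]]))"
```

```text
tray pos mm [-4.9239  0.3409 64.6614] twist [ 0.0059  0.3137 -0.1243] q [-63.725   13.4685 132.7057  54.1836  34.6105 -24.1778] gap 0.012170959280687592
(-6, 0, 10) shift mm [-0.7761  0.3373 54.6665]
(-77.5, 31.5, 36) [278.9474 315.5541]
(-77.5, -31.5, 36) [359.753 315.354]
```

View pics/m3.png

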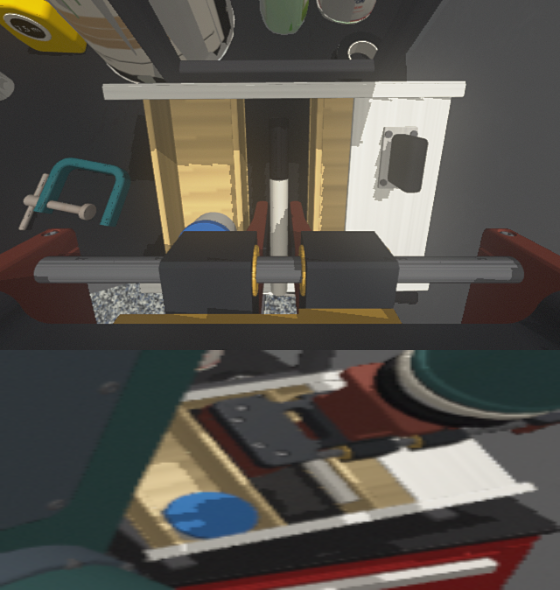

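The pen at column 278 is centred in the middle pocket, whose walls are at columns 245 and 310. I lower it.

Request:
{"name": "send_rows", "arguments": {"moves": [{"twist":[0,0,0],"xyz":[0,0,15],"gripper":1},{"twist":[0,0,0],"xyz":[0,0,14],"gripper":1},{"twist":[0,0,0],"xyz":[0,0,12],"gripper":1},{"twist":[0,0,0],"xyz":[0,0,8],"gripper":1},{"twist":[0,0,0],"xyz":[0,0,5],"gripper":1},{"twist":[0,0,0],"xyz":[0,0,0],"gripper":1},{"twist":[0,0,0],"xyz":[0,0,0],"gripper":1}]}}

```text
clock: 13.78
eef_pos: [0.4048, -0.2135, 0.0606]
orientation: [[0.866, 0.078, 0.494], [0.068, -0.997, 0.038], [0.496, 0.0, -0.868]]
contact_force: [-0.4, -0.6, -0.7]
finger_gap: 0.0121
grasp_force: 30.0
```

```bash
python3 -c "
from go import *
go((-6,0,8));print(robot.get_obs()['contact_force'])"
```

```text
tray pos mm [-5.3583 -0.8432 11.5799] twist [ 0.1591  0.2784 -0.2212] q [-59.1787  22.0323 133.512   70.3295  28.1332 -38.2164] gap 0.012062794578280503
(-6, 0, 8) shift mm [-0.6276 -0.8507  3.5807]
[-0.3518 -0.6299 -0.6572]
```

Request:
{"name": "send_rows", "arguments": {"moves": [{"twist":[0,0,0],"xyz":[0,0,3],"gripper":1},{"twist":[0,0,0],"xyz":[0,0,0],"gripper":1},{"twist":[0,0,0],"xyz":[0,0,0],"gripper":0.74},{"twist":[0,0,0],"xyz":[0,0,0],"gripper":0.74},{"twist":[0,0,0],"xyz":[0,0,0],"gripper":0.74},{"twist":[0,0,0],"xyz":[0,0,0],"gripper":0.74},{"twist":[0,0,0],"xyz":[0,0,-8],"gripper":0.74},{"twist":[0,0,0],"xyz":[0,0,-15],"gripper":0.74},{"twist":[0,0,0],"xyz":[0,0,-15],"gripper":0.74},{"twist":[0,0,0],"xyz":[0,0,-15],"gripper":0.74},{"twist":[0,0,0],"xyz":[0,0,-15],"gripper":0.74},{"twist":[0,0,0],"xyz":[0,0,-15],"gripper":0.74},{"twist":[0,0,0],"xyz":[0,0,-15],"gripper":0.74},{"twist":[0,0,0],"xyz":[0,0,0],"gripper":0.74}]}}

```text
clock: 15.52
eef_pos: [0.3578, -0.2175, 0.1434]
orientation: [[0.866, 0.077, 0.495], [0.068, -0.997, 0.037], [0.496, 0.002, -0.868]]
contact_force: [0.7, -0.4, -0.0]
finger_gap: 0.0227
grasp_force: 0.0
```

```bash
python3 -c "
from go import *
go((24,-86,100),(24,-86,58))
R,t=RT(P)
c=grab('wrist','w4')
for p in[(-64,0,8),(64,0,8),(32,-86,71.5),(14,-86,71.5),(50,-86,71.5)]:print(p,proj(c,t+R@np.array(p)/1e3))"
```

```text
tray pos mm [ -4.8186  -1.     106.8428] twist [ 0.243   0.2648 -0.2106] q [-67.7496   6.9532 131.3959  45.5664  41.3419 -17.1215] gap 0.02271599516925037
(24, -86, 100) shift mm [29.163 84.864  7.069]
(24, -86, 58) shift mm [29.3568 84.6855 49.0682]
(-64, 0, 8) [317.3853 258.4554]
(64, 0, 8) [316.6811 126.293 ]
(32, -86, 71.5) [439.9088 174.7625]
(14, -86, 71.5) [437.1035 199.6077]
(50, -86, 71.5) [442.8548 148.6706]
```

View pics/w4.png

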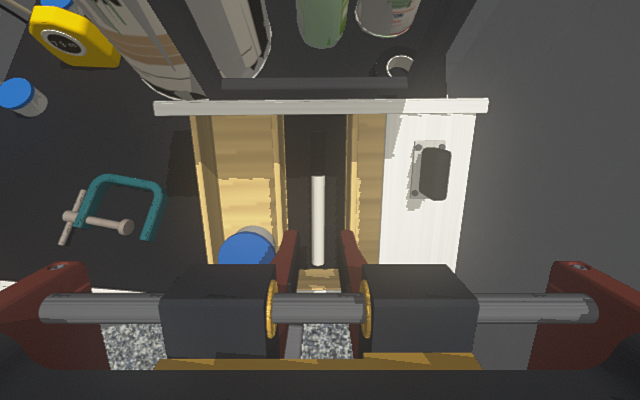

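The pen lies in the lined pocket from (318,265) up to about (317,130). The fin's top face is at (441,174), which gives tray y of about -87 mm. I go to the fin with a wider opening.

Request:
{"name": "send_rows", "arguments": {"moves": [{"twist":[0,0,0],"xyz":[5,18,0],"gripper":0.4},{"twist":[0,0,0],"xyz":[6,18,0],"gripper":0.4},{"twist":[0,0,0],"xyz":[6,18,0],"gripper":0.4},{"twist":[0,0,0],"xyz":[6,18,0],"gripper":0.4},{"twist":[0,0,0],"xyz":[6,14,0],"gripper":0.4},{"twist":[0,0,0],"xyz":[0,0,0],"gripper":0.4},{"twist":[0,0,0],"xyz":[0,0,10],"gripper":0.4},{"twist":[0,0,0],"xyz":[0,0,0],"gripper":0.4}]}}

```text
clock: 16.58
eef_pos: [0.3943, -0.2988, 0.1474]
orientation: [[0.866, 0.078, 0.493], [0.067, -0.997, 0.041], [0.495, -0.003, -0.869]]
contact_force: [-0.1, 0.6, 0.0]
finger_gap: 0.0526
grasp_force: 0.0
```

```bash
python3 -c "
from go import *
go((24,-87,48))
R,t=RT(P)
c=grab('wrist','w5')
for p in[(14,-86,71.5),(50,-86,71.5)]:print(p,proj(c,t+R@np.array(p)/1e3))
g=c['image'].max(2);print([ (r,[int(x) for x in np.nonzero(g[r,240:420]<75)[0][[0,-1]]+240] if (g[r,240:420]<75).any() else 0) for r in range(150,240,10)])"
```

```text
tray pos mm [ 22.8669 -85.0184  95.4696] twist [-0.0085  0.3435 -0.2845] q [-67.299   13.0152 121.2759  42.3989  44.2707 -12.4194] gap 0.05257636517393303
(24, -87, 48) shift mm [ 1.4275  1.9823 47.4617]
(14, -86, 71.5) [320.1945 242.4019]
(50, -86, 71.5) [320.0079 192.6952]
[(150, 0), (160, [240, 242]), (170, [242, 243]), (180, [243, 243]), (190, 0), (200, 0), (210, 0), (220, 0), (230, 0)]
```

View pics/w5.png

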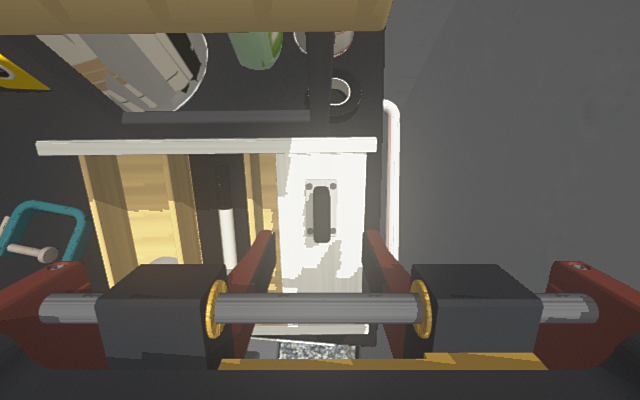

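The fin at (321,187–242) sits midway between the fingers. I descend 46 mm and grip.

Request:
{"name": "send_rows", "arguments": {"moves": [{"twist":[0,0,0],"xyz":[0,2,12],"gripper":0.4},{"twist":[0,0,0],"xyz":[0,0,12],"gripper":0.4},{"twist":[0,0,0],"xyz":[0,0,12],"gripper":0.4},{"twist":[0,0,0],"xyz":[0,0,9],"gripper":0.4},{"twist":[0,0,0],"xyz":[0,0,0],"gripper":0.4},{"twist":[0,0,0],"xyz":[0,0,0],"gripper":0.6},{"twist":[0,0,0],"xyz":[0,0,0],"gripper":1},{"twist":[0,0,0],"xyz":[0,0,0],"gripper":1},{"twist":[0,0,0],"xyz":[0,0,0],"gripper":1},{"twist":[0,0,0],"xyz":[0,0,0],"gripper":1}]}}

```text
clock: 17.88
eef_pos: [0.4169, -0.3004, 0.1095]
orientation: [[0.866, 0.078, 0.494], [0.068, -0.997, 0.039], [0.496, -0.0, -0.869]]
contact_force: [-2.3, 0.3, 2.8]
finger_gap: 0.0119
grasp_force: 30.0
```

```bash
python3 -c "
from go import *
go((24,0,48));o=robot.get_obs();print(o['contact_force'],o['grasp_force'])"
```

```text
tray pos mm [ 23.3416 -88.43    51.452 ] twist [ 0.1049  0.2895 -0.2116] q [-64.2612  18.421  121.9584  48.023   38.4214 -16.9254] gap 0.01194800054844786
(24, 0, 48) shift mm [  0.3488 -88.438    3.2875]
[-2.338   0.2579  2.7961] 30.00197410583496
```

Request:
{"name": "send_rows", "arguments": {"moves": [{"twist":[0,0,0],"xyz":[0,-8,0],"gripper":1},{"twist":[0,0,0],"xyz":[0,-12,0],"gripper":1},{"twist":[0,0,0],"xyz":[0,-12,0],"gripper":1},{"twist":[0,0,0],"xyz":[0,-12,0],"gripper":1},{"twist":[0,0,0],"xyz":[0,-12,0],"gripper":1},{"twist":[0,0,0],"xyz":[0,-12,0],"gripper":1},{"twist":[0,0,0],"xyz":[0,-12,0],"gripper":1},{"twist":[0,0,0],"xyz":[0,-8,0],"gripper":1},{"twist":[0,0,0],"xyz":[0,0,0],"gripper":1},{"twist":[0,0,0],"xyz":[0,0,0],"gripper":1}]}}

```text
clock: 19.12
eef_pos: [0.4091, -0.2111, 0.1094]
orientation: [[0.866, 0.079, 0.493], [0.068, -0.997, 0.04], [0.495, -0.001, -0.869]]
contact_force: [-11.8, 1.2, 13.9]
finger_gap: 0.0122
grasp_force: 30.0
```

```bash
python3 -c "
from go import *
go((24,0,48));o=robot.get_obs();print(o['contact_force'],o['grasp_force'])
R,t=RT(P)
c=grab('wrist','w6');s=grab('scene','s6')
Y=[-97,-92,-34,-29,29,34,92,97]
print('up wall z36',[(y,proj(c,t+R@np.array([75,y,36])/1e3).round(1)) for y in Y]);print('cover edges',[proj(c,t+R@np.array([60,y,41.5])/1e3).round(1) for y in(-34,34)])
cv2.imwrite('pics/m6.png',cv2.resize(c['image'][80:280,130:510,::-1],None,fx=2.1,fy=2.1))"
```

```text
tray pos mm [22.9097  1.2081 51.601 ] twist [ 0.0614  0.3372 -0.1943] q [-58.2609  14.0923 130.4938  54.0358  32.9644 -18.5208] gap 0.012171710775610911
(24, 0, 48) shift mm [1.1156 1.2005 3.5958]
[-11.7873   1.1656  13.9254] 30.02333164215088
up wall z36 [(-97, array([477.6, 156.1])), (-92, array([469.5, 156.1])), (-34, array([375.5, 156.5])), (-29, array([367.4, 156.5])), (29, array([273.4, 156.9])), (34, array([265.3, 156.9])), (92, array([171.3, 157.3])), (97, array([163.2, 157.3]))]
cover edges [array([376. , 182.2]), array([265.1, 182.6])]
```

View pics/m6.png

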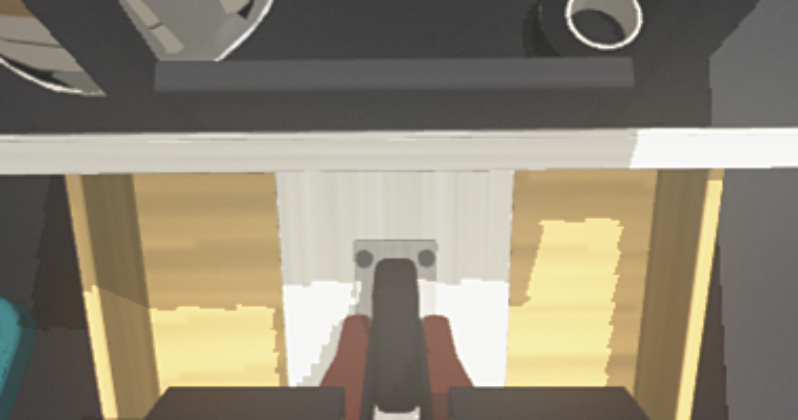

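In the crop the box's outer walls are at columns 161 and 474 (centre 317.4), and the cover's edges at 262 and 374 (centre 318.1). The cover is therefore centred to within about 0.5 mm. I release and back off.

Request:
{"name": "send_rows", "arguments": {"moves": [{"twist":[0,0,0],"xyz":[0,0,0],"gripper":0.6},{"twist":[0,0,0],"xyz":[0,0,0],"gripper":0.6},{"twist":[0,0,0],"xyz":[0,0,0],"gripper":0.6},{"twist":[0,0,0],"xyz":[0,0,0],"gripper":0.6},{"twist":[0,0,0],"xyz":[0,0,-10],"gripper":0.6},{"twist":[0,0,0],"xyz":[0,0,-15],"gripper":0.6},{"twist":[0,0,0],"xyz":[0,0,-15],"gripper":0.6},{"twist":[0,0,0],"xyz":[-5,0,-15],"gripper":0.6},{"twist":[0,0,0],"xyz":[-5,0,-10],"gripper":0.6},{"twist":[0,0,0],"xyz":[0,0,0],"gripper":0.6},{"twist":[0,0,0],"xyz":[0,0,0],"gripper":0.6}]}}

```text
clock: 20.6
eef_pos: [0.3694, -0.2162, 0.1607]
orientation: [[0.866, 0.077, 0.494], [0.067, -0.997, 0.039], [0.495, -0.0, -0.869]]
contact_force: [-0.5, -0.3, -0.4]
finger_gap: 0.0349
grasp_force: 0.0
```

```bash
python3 -c "
from go import *
go((24,0,48))
c=grab('wrist','w7');s=grab('scene','s7')
cv2.imwrite('pics/m7.png',np.vstack([cv2.resize(c['image'][60:320,80:560,::-1],(560,303)),cv2.resize(s['image'][170:300,325:475,::-1],(560,290))]))"
```

```text
tray pos mm [ 13.9303  -0.5839 115.9784] twist [ 0.1307  0.2974 -0.2751] q [-65.4866   5.0199 129.3241  42.8123  43.2273 -11.1771] gap 0.034889393925624373
(24, 0, 48) shift mm [10.4191 -0.7881 67.9236]
```

View pics/m7.png

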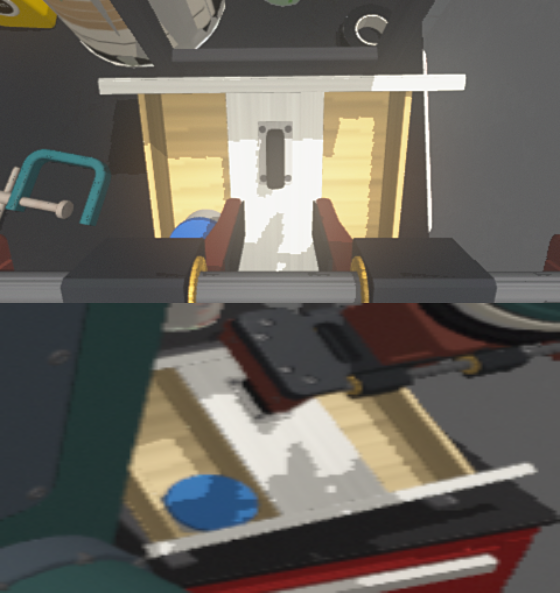

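The cover is centred on the middle pocket: its edges are at 228 and 324, and the box's at 141 and 411. The tub is unmoved and the gripper is clear.

```bash
python3 -c "
from workcell import order
print(order.job_done())"
```

```text
the job is handed in; nothing more can be done
None
```

The job is handed in at about 20.6 s on the robot's clock: the pen was seen lying in the lined middle pocket, the cover measured centred over it to about 0.5 mm, and the tub and clamp looked unmoved in the views I checked. No verdict came back.

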